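# Set the signing guide and hold the photograph home

### The arm

A 7-joint arm with a two-finger parallel gripper is mounted at the origin on the work surface. World frame = base frame: x ahead of the robot, y to its left, z up, the work surface at z = 0. Lengths are in mm, angles in degrees, forces in N, time in s.
With the tool pointing down it reaches from about 425 to 875 mm from the base axis. Payload 9.9 kg.
Tool frame: the origin (TCP) lies at the very end of the fingers, on their centre line; the grasp point (between the pads) lies 19 mm behind it; x points along the fingers, y is the direction in which the jaws open and shut, and the axes are right-handed (so a half turn about x gives the same grasp; the last joint's range is limited). The gripper opens to 85 mm and grips with 20 to 120 N. Pads are 22 mm wide; open, the fingers measure 114 mm over their backs; the gripper's body (76 mm by 85 mm) begins 54 mm behind the grasp point. The pads swing forward as they close: fully open they stand 13 mm farther back than shut.
Start: joints at [-79.973, 32.985, 1.427, 82.34, -0.859, 64.687, -3.237], TCP at [172.739, 652.526, 231.289] pointing down, gripper open.
Joint ranges: [-157.87, 157.87], [-19.46, 123.44], [-87.15, 90], [11.01, 140.99], [-62.26, 242.26], [9.8, 113.94], [-161.44, 161.44]. Speed limits (degrees/s): [127.2, 127.2, 172.46, 172.46, 180, 180, 180].

### API

Orientations are given as [roll, pitch, yaw] about the fixed x, y, z axes, in that order (R = Rz(yaw) Ry(pitch) Rx(roll)).
In Python, from workcell import robot, viewer gives the robot as it stands. The module is installed in compiled form; this text tells all that it offers.
- The arm moves only by the tool jog_arm, never from a script. Its argument "series" is text: rows parted by semicolons, each of 7 numbers parted by spaces: the turn, a rotation vector about the tool's x, y, z in degrees, then the shift along the tool's x, y, z in m, then the opening in per cent of the stroke, from 0 (shut) to 100 (fully open). A call has 1 to 20 rows; each row is the pose to reach, as a shift and turn from the pose commanded when the call began, along the tool's axes at that moment; what a row does not reach only later rows make up. A row lasts 1/8 s, in which the tool goes at most 62.5 mm and 10.7 degrees, less where a joint would pass 70% of its speed; a pose out of reach is approached as far as the arm can. A call with a gripper value outside its range is refused whole. The fingers move at their own pace and stop on an object; the grip force is fixed at half the most. Time passes only in rows, so rows that repeat a pose let the fingers close. It gives the time, the measured TCP pose, the force and the opening at its end, in the units of the state.
- robot.sense(): the state, without advancing time (a new reading comes with each control period).
- viewer.read_camera(name): name is "scene" or "top" or "wrist"; returns a dict with "image" (420x560x3 uint8, red, green, blue), "fx", "fy", "cx", "cy" (pixels), "R" (3x3) and "t" (3): a world point X has camera coordinates R X + t. Camera axes: x right, y down, z forward; pixel columns grow to the right and rows downward; lengths in mm; the calibration is good to about 2 mm. A picture is of the moment at which its call begins. There is no depth.
- robot.sign_off(): hands the job in, once; it reports no verdict.
The state is a dict: "time": time; "joint_pos": joint angles; "joint_velocities": joint speeds; "joint_efforts": joint torques, N m; "tool_pos": TCP position; "orientation": TCP orientation; "ft_force": force on the tool from outside, world axes, zero at the start; "torque": the same for the moment, N m; "width": finger opening in mm.
Only numpy, scipy, OpenCV 4.12 (cv2) and the standard library are available. Lean on these libraries where they do the work, as an engineer would, in place of code of your own. Each camera call takes 0.05 s, during which the arm holds its last target.

### The job

Get the mounted photograph ready for signing: slide the signing guide along its rail until its fin is in line with the marker clip. Then push the photograph along its channel against the sprung plunger until it sits squarely on the two steel stop lugs, and finish while still pressing it firmly against them, because the spring pushes it back if you let go. Keep the photograph flat on the bed and leave the guide where you set it and the other things on the desk as they are.

Things in the scene. Friction and masses are not known exactly. Their poses are not given: they have to be found in the camera images.
- jig: plywood signing jig fixed on the table. Origin on the table under the channel's middle line; +x (roughly away from the robot) is the push direction, +y its left. Bed 12 mm thick, x -165 to 125 mm, y -137 to 137 mm. Two fences, tops 26 mm above the table, at y 47 to 57 and -57 to -47, x -130 to 70 mm, form a 94 mm wide channel along x
- panel: the mounted photograph to be signed: loose, smooth rigid board (slides easily) 110 mm (its x) x 90 mm (its y) x 18 mm thick, about 0.16 kg, lying picture up on the bed in the channel, short of the plunger. Origin at the centre of its underside; axes as the jig's within a degree. It is home with its origin at x = 5 mm of the jig
- panel_edge (a point): centre of the photograph's near edge face (towards the robot), half-way up its thickness: 55 mm in -x and 9 mm above its origin; a place to push it
- stop: the hard stop: two steel lugs, 18 mm wide and 18 mm high above the bed, at the channel's far end, centred 33 mm either side of the plunger. Origin on the bed's top, right above the jig's origin, axes as the jig's; the lugs' near faces stand at x = 60 mm
- plunger: sprung plunger: steel rod with a 16 mm brass head between the lugs, pointing to -x of the jig out of a black spring housing. Origin at the centre of the head's near face, 21.5 mm above the table; free it stands at x = 42 mm of the jig, 18 mm ahead of the lugs. It slides along x; the spring takes 5 N to start and 9.5 N when the photograph meets the lugs
- guide: signing guide: aluminium carriage 38 x 26 mm on a rail along the jig's x at y = 85 mm, left of the channel, with an upright black fin and a steel tongue 10 mm wide reaching 61 mm to the right over the photograph, 34 to 37 mm above the table. Slides from x = -45 to 70 mm of the jig, about 2 N friction, stays where left. Origin under the carriage, 18 mm above the table
- guide_grip (a point): middle of the signing guide's fin, 52 mm above the table. The fin is 12 mm thick (along the jig's x) and 24 mm wide (along y), from 32 to 67 mm above the table; the carriage below it, 38 mm long, has its top at 32 mm
- clip: marker clip: small dark steel clip fixed on the jig's left margin, y = 122 mm of the jig, outside the rail; foot 8 x 16 mm, upright 6 x 12 mm, its top 40 mm above the table. Origin at the centre of its underside, 12 mm above the table. The fin is in line when it has the clip's x in the jig; it starts 25 mm or more short of it, nearer the robot
- pen: capped marker pen, 130 mm long, 12 mm thick, lying on the jig's right margin (-y side)
- spare_pen: a second such pen, lying on the table left of the jig
- spare_panel: smaller mounted photograph, 90 x 70 x 18 mm, lying on the table right of the jig; not to be used
- tape: cardboard tape roll, 90 mm across, 25 mm high, lying on the table left of the jig
- stapler: desk stapler, 125 x 34 x 45 mm, on the table right of the jig
- stamp: hand stamp, 46 x 30 mm foot, 68 mm high with a round handle, on the table right of the jig

How it is judged (in metres and radians):
On the way, in this order (a step that is already met when the one before it is completed fails the run):
1. the signing guide's fin is in line with the marker clip, the photograph not yet on the stop (x of guide_grip in the frame of clip between -0.006 and 0.006 m and contact force between panel and stop below 0.5 N), for 0.2 s.
2. the photograph is pressed against the plunger and onto the stop lugs (x of plunger in the frame of jig above 0.0582 m and contact force between panel and stop above 1.5 N and contact force between panel and plunger above 4 N and contact force between any of the fingers, the arm and panel above 5 N and angle between the x axis of panel and the x axis of jig, either way round below 0.03 rad and angle between panel's own z axis and vertical below 0.05 rad and height (world z) of panel between 0.009 and 0.016 m and x of panel in the frame of jig between 0.003 and 0.0085 m and x of guide_grip in the frame of clip between -0.006 and 0.006 m), for 0.3 s.
At the end, for the whole second after the job is handed in: The robot still presses the photograph (over 5 N) onto both plunger (pushed in over 16.2 mm) and stop lugs (over 1.5 N); the photograph lies flat on the bed, square to the jig within 0.03 rad; the fin is within 6 mm of the clip along the rail (all of step 2); the arm keeps its last pose, push and grip.
It fails at once if the photograph is tipped up or lifted off the bed (angle between panel's own z axis and vertical above 0.25 rad or height (world z) of panel above 0.03 m).
It fails at once if another thing on the desk is shifted by more than 30 mm (distance of any of pen, spare_pen, spare_panel, tape, stapler, stamp from where it was at the start of the episode above 0.03 m).
It also fails if it takes over 51 s, if anything falls off the work surface, if the arm or the gripper's body presses on something with over 40 N, if the wrist force passes 120 N, or if a joint passes its speed limit or range.

## Working session

There is one attempt and no reset: what is moved stays moved. The work goes in short steps, Python scripts to look and compute and a tool call to move; the robot and the scene stay as the last step left them, time stands still between calls to the robot, and variables do not carry over. Pictures are saved under pics/ and viewed, and the job is handed in when it is done.

Besides the shell and the picture viewer there is one more tool, called as name(argument=value, ...), one argument or row to a line, values as JSON. jog_arm: Moves the arm, as the interface text tells. Its arguments: {"type":"object","properties":{"series":{"type":"string"}},"required":["series"]}

```bash
mkdir -p pics
python3 - <<'E'
from workcell import robot, viewer
import cv2,pickle
s=robot.sense();print(s)
d={}
for n in("scene","top","wrist"):
    c=viewer.read_camera(n);d[n]=c
    cv2.imwrite(f"pics/{n}0.png",c["image"][:,:,::-1])
    print(n,c["fx"],c["cx"],c["cy"],c["R"],c["t"])
pickle.dump(d,open("cam0.pkl","wb"))
E
```

```text
{'time': 0.0, 'joint_pos': array([-79.97416833,  33.03221744,   1.42128442,  82.38710195,
        -0.86074909,  64.68598912,  -3.23866162]), 'joint_velocities': array([-0.01942672, -0.04280426, -0.00086801, -0.0643016 , -0.07840835,
       -0.14347835, -0.04726367]), 'joint_efforts': array([ 2.42392580e-04, -7.65759301e+01,  2.25057878e+00, -2.85973155e+01,
        1.52614585e-02,  1.28991090e-02, -2.43449318e-05]), 'tool_pos': array([172.58490469, 652.09009747, 230.44287008]), 'orientation': array([ -88.44283077,   89.90519518, -103.26829536]), 'ft_force': array([-0.04614622, -0.57677695, -0.23775821]), 'torque': array([ 0.03513762, -0.02026517,  0.00238134]), 'width': 85.286201472964}
scene 503.1756522304681 283.92441391785195 213.34460438213603 [[-0.39637118  0.91806667 -0.00659393]
 [ 0.55341632  0.233192   -0.79959482]
 [-0.7325437  -0.32058553 -0.60050366]] [ 202.25926671 -299.12370116 1533.58650279]
top 473.5810540411994 286.1048546475755 211.76447631032846 [[-0.01308346 -0.99989813 -0.0057059 ]
 [-0.9978953   0.01341928 -0.06344211]
 [ 0.06351221  0.00486384 -0.99796921]] [ 46.18606653 595.37431983 992.68522016]
wrist 344.9621473688672 279.5364602449943 210.51876410760192 [[ 2.56556556e-01  9.66529029e-01 -6.07527685e-04]
 [ 9.19469773e-01 -2.43871253e-01  3.08386364e-01]
 [ 2.97916214e-01 -7.96771469e-02 -9.51260995e-01]] [-674.01678518  -38.80947987  379.71733603]
```

View pics/top0.png

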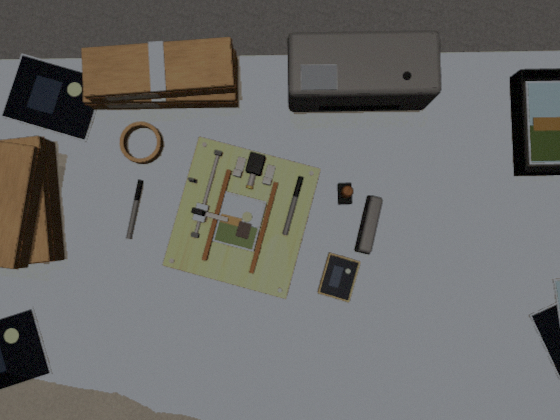

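View pics/scene0.png

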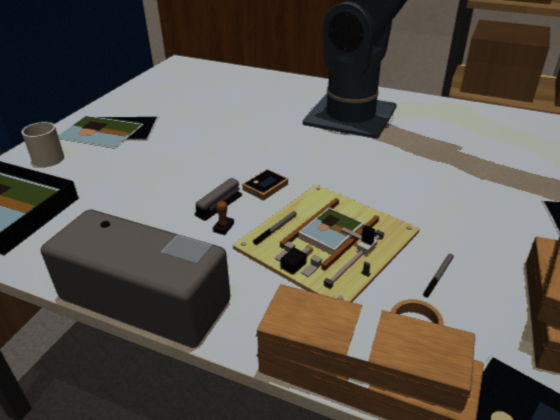

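Run:
```python
import cv2
i=cv2.imread("pics/top0.png");cv2.imwrite("pics/top0a.png",cv2.resize(i[90:300,150:430],(784,588),interpolation=cv2.INTER_CUBIC))
```

```text
(no output)
```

View pics/top0a.png

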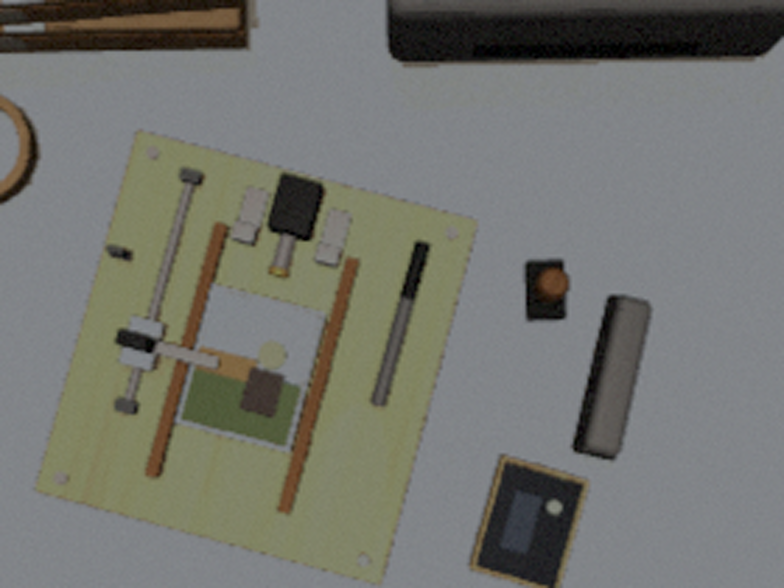

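```bash
cat > h.py <<'E'
import numpy as np,pickle,cv2
from scipy.optimize import least_squares
def proj(c,X):
    P=(np.asarray(c["R"])@np.atleast_2d(X).T).T+np.asarray(c["t"])
    return np.c_[c["fx"]*P[:,0]/P[:,2]+c["cx"],c["fy"]*P[:,1]/P[:,2]+c["cy"]]
def back(c,uv,z):
    d=np.array([(uv[0]-c["cx"])/c["fx"],(uv[1]-c["cy"])/c["fy"],1]);R=np.asarray(c["R"])
    o=-R.T@np.asarray(c["t"]);v=R.T@d;return o+v*(z-o[2])/v[2]
def j2w(p,q):
    q=np.atleast_2d(q).astype(float);a=np.radians(p[2]);C,S=np.cos(a),np.sin(a)
    return np.c_[p[0]+C*q[:,0]-S*q[:,1],p[1]+S*q[:,0]+C*q[:,1],q[:,2]]
E
python3 - <<'E'
from h import *
d=pickle.load(open("cam0.pkl","rb"));c=d["top"]
uv=np.array([(138,131),(477,218),(382,583),(38,490)])/2.8+[150,90]-.3
q=[(125,137,12),(125,-137,12),(-165,-137,12),(-165,137,12)]
r=least_squares(lambda p:(proj(c,j2w(p,q))-uv).ravel(),[600,100,0]);print(r.x,r.fun)
p=r.x
iv=np.linalg.inv
def w2j(X):
    a=np.radians(p[2]);dx=X[:2]-p[:2];return np.array([np.cos(a)*dx[0]+np.sin(a)*dx[1],-np.sin(a)*dx[0]+np.cos(a)*dx[1]])
for n,u,z in [("plun",(278,270),21.5),("lugL",(243,233),30),("lugR",(328,258),30),("clip",(120,251),40),("fin",(136,341),67),("panel nearL",(178,420),30),("panel nearR",(292,450),30),("panel farR",(326,312),30)]:
    print(n,w2j(back(c,np.array(u)/2.8+[150,90]-.3,z)))
from workcell import robot
E
```

```text
[607.69246173 127.7868711  -15.5095216 ] [-0.31764194 -0.79415364  0.58730309 -0.1456498   0.36850199  0.35271679
 -0.64217794  0.53617327]
plun [45.39417749  1.36252355]
lugL [65.12441872 33.4507492 ]
lugR [ 63.07178764 -33.88311605]
clip [ 27.36193766 117.87300535]
fin [-35.24746057  82.75482976]
panel nearL [-84.13484573  43.76639304]
panel nearR [-83.99879567 -45.04924267]
panel farR [ 23.00103408 -42.98597612]
```

View pics/wrist0.png

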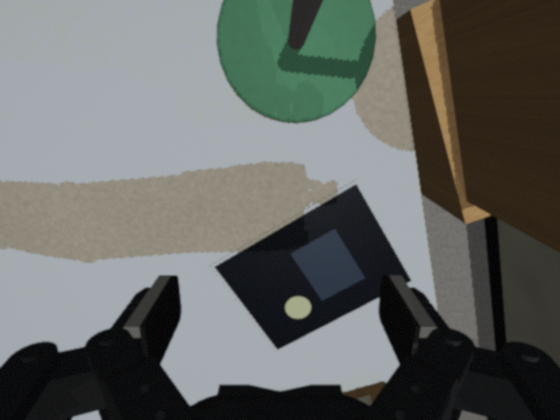

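```bash
cat >> h.py <<'E'
from scipy.spatial.transform import Rotation as Ro
def delta(s,pos,R):
    """rotvec deg tool, shift m tool from measured state s to pos, R"""
    R0=Ro.from_euler("xyz",s["orientation"],degrees=True)
    return (R0.inv()*R).as_rotvec(degrees=True).round(2),(R0.inv().apply(np.asarray(pos)-s["tool_pos"])/1000).round(4)
def down(yaw): # tool y at world angle yaw, x down
    y=np.array([np.cos(np.radians(yaw)),np.sin(np.radians(yaw)),0]);x=np.array([0,0,-1.]);return Ro.from_matrix(np.c_[x,y,np.cross(x,y)])
E
python3 - <<'E'
from h import *
from workcell import robot
s=robot.sense();R0=Ro.from_euler("xyz",s["orientation"],degrees=True);print(R0.as_matrix().round(3))
c=pickle.load(open("cam0.pkl","rb"))["wrist"]
o=-c["R"].T@c["t"];print("cam in tool",R0.inv().apply(o-s["tool_pos"]),(R0.inv().as_matrix()@c["R"].T).round(3))
p=[607.7,127.8,-15.5]
for yaw in(-15.5,164.5):
  print(delta(s,j2w(p,[-36,85,200])[0],down(yaw)), j2w(p,[-36,85,200]))
E
```

```text
[[-0.     0.256  0.967]
 [-0.001  0.967 -0.256]
 [-1.    -0.001  0.   ]]
cam in tool [-142.13744068   -0.5418087   -79.71927691] [[-0.001 -0.308  0.951]
 [ 1.    -0.001  0.   ]
 [ 0.001  0.951  0.308]]
(array([9.067e+01, 6.000e-02, 5.000e-02]), array([ 0.0311, -0.3101,  0.5198])) [[595.72456565 219.32917006 200.        ]]
(array([-8.933e+01, -5.000e-02,  6.000e-02]), array([ 0.0311, -0.3101,  0.5198])) [[595.72456565 219.32917006 200.        ]]
```

Run:
```python
from h import *
from workcell import robot
s=robot.sense()
print(delta(s,j2w([607.7,127.8,-15.5],[-20,60,210])[0],down(74.5)))
```

```text
(array([0.67, 0.  , 0.07]), array([ 0.0211, -0.3353,  0.5355]))
```

jog_arm(
  series="0 0 0 0.002 -0.02 0.03 100; 0 0 0 0.004 -0.05 0.08 100; 0 0 0 0.006 -0.08 0.13 100; 0 0 0 0.01 -0.11 0.18 100; 0 0 0 0.012 -0.14 0.23 100; 0 0 0 0.014 -0.17 0.28 100; 0 0 0 0.016 -0.20 0.33 100; 0 0 0 0.018 -0.23 0.38 100; 0 0 0 0.02 -0.265 0.43 100; 0 0 0 0.021 -0.30 0.48 100; 0.6 0 0 0.021 -0.325 0.52 100; 0.7 0 0 0.021 -0.335 0.535 100; 0.7 0 0 0.021 -0.335 0.535 100; 0.7 0 0 0.021 -0.335 0.535 100",
)

```text
time: 1.9
tool_pos: [603.0, 193.8, 210.1]
orientation: [150.4, 89.9, 135.0]
ft_force: [-0.7, -0.4, 0.9]
width: 85.5
```

Run:
```python
from workcell import robot, viewer
import cv2,pickle
s=robot.sense();print(s['tool_pos'],s['orientation'],s['joint_pos'],s['ft_force'])
c=viewer.read_camera("wrist");c["s"]=s;pickle.dump(c,open("cam1.pkl","wb"))
i=c["image"][:,:,::-1];cv2.imwrite("pics/w1.png",cv2.resize(i,(800,600),interpolation=cv2.INTER_CUBIC))
```

```text
[602.96629814 193.82999745 210.13889092] [150.40742777  89.91731675 135.02108374] [-24.83596825  30.47300575   4.55894502  90.85978312  -2.78902451
  58.8104151   55.15560627] [-0.71907007 -0.37447959  0.9056384 ]
```

View pics/w1.png

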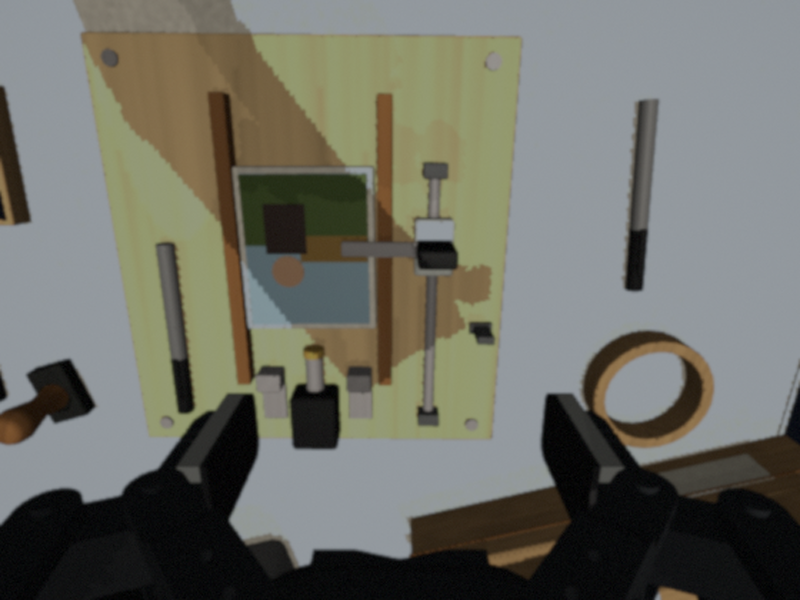

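Run:
```python
import cv2,pickle
i=pickle.load(open("cam1.pkl","rb"))["image"][:,:,::-1]
cv2.imwrite("pics/w1c.png",cv2.resize(i[105:245,265:365],None,fx=4.2,fy=4.2,interpolation=cv2.INTER_CUBIC))
cv2.imwrite("pics/w1p.png",cv2.resize(i[105:265,150:280],None,fx=3.7,fy=3.7,interpolation=cv2.INTER_CUBIC))
```

```text
(no output)
```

View pics/w1c.png

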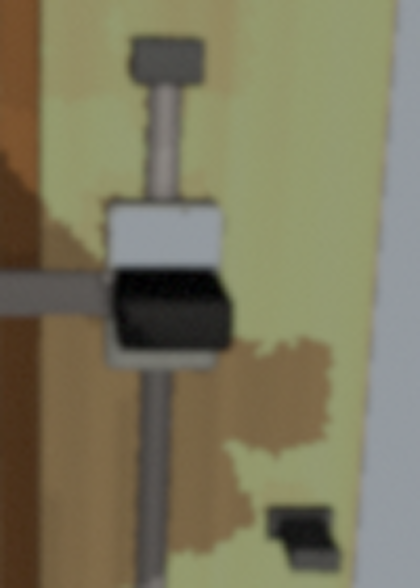

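View pics/w1p.png

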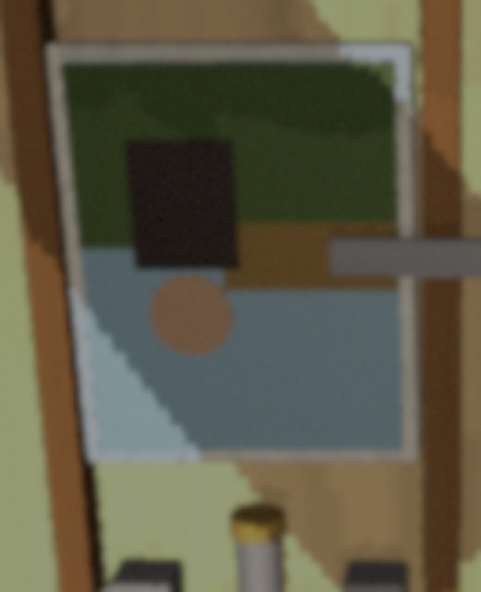

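```bash
cat >> h.py <<'E'
def w2j(p,X):
    a=np.radians(p[2]);dx=np.asarray(X)[:2]-p[:2];return np.array([np.cos(a)*dx[0]+np.sin(a)*dx[1],-np.sin(a)*dx[0]+np.cos(a)*dx[1]])
E
python3 - <<'E'
from h import *
d=pickle.load(open("cam0.pkl","rb"));ct=d["top"];cw=pickle.load(open("cam1.pkl","rb"))
uvw=np.array([(82,33),(521,38),(492,440),(149,437)])*.7
q=np.array([(-165,-137,12),(-165,137,12),(125,137,12),(125,-137,12)])
r=least_squares(lambda p:(proj(cw,j2w(p,q))-uvw).ravel(),[600,100,0]);print(r.x,r.fun.round(2));p=r.x
A=lambda u:np.array(u)/4.2+[265,105];B=lambda u:np.array(u)/3.7+[150,105]
for n,uv,z in [("fin",A((177,328)),67),("finL",A((122,305)),67),("finR",A((232,305)),67),("clip",A((316,560)),40),("plun",B((257,510)),21.5+8),("pnR",B((45,42)),30),("pnL",B((412,42)),30),("pfR",B((88,461)),30),("pfL",B((416,461)),30)]:
    X=back(cw,uv,z);print(n,X.round(1),w2j(p,X).round(1))
E
```

```text
[608.22934691 128.25309573 -15.96450479] [-1.56 -0.5   1.7  -0.65 -0.    1.12 -0.17  1.49]
fin [597.7 219.3  67. ] [-35.1  84.7]
finL [590.2 209.8  67. ] [-39.8  73.5]
finR [596.1 231.1  67. ] [-40.   95.6]
clip [666.8 237.6  40. ] [ 26.3 121.2]
plun [643.7 119.2  29.5] [36.6  1.1]
pnR [512.3 108.8  30. ] [-86.9 -45.1]
pnL [536.1 195.1  30. ] [-87.7  44.4]
pfR [617.7  79.9  30. ] [ 22.4 -43.8]
pfL [641.4 165.3  30. ] [21.6 44.8]
```

Run:
```python
from h import *
from workcell import robot
s=robot.sense()
print(delta(s,[597,219.5,110],down(-15.7)))
```

```text
(array([ 9.034e+01, -8.000e-02,  1.000e-02]), array([ 0.1003,  0.0229, -0.0124]))
```

jog_arm(
  series="10 0 0 0 0.023 -0.012 100; 20 0 0 0.0 0.023 -0.012 100; 30 0 0 0.0 0.023 -0.012 100; 40 0 0 0.02 0.023 -0.012 100; 50 0 0 0.04 0.023 -0.012 100; 60 0 0 0.06 0.023 -0.012 100; 70 0 0 0.08 0.023 -0.012 100; 80 0 0 0.1 0.023 -0.012 100; 90.3 0 0 0.1 0.023 -0.0124 100; 90.3 0 0 0.1 0.023 -0.0124 100; 90.3 0 0 0.1 0.023 -0.0124 100; 90.3 0 0 0.1 0.023 -0.0124 100",
)

```text
time: 3.45
tool_pos: [598.4, 217.6, 110.7]
orientation: [157.2, 90.0, 51.5]
ft_force: [-0.3, 0.0, 0.3]
width: 85.5
```

Run:
```python
from h import *
from workcell import robot, viewer
s=robot.sense();print(s['tool_pos'],delta(s,[597,219.5,42],down(-15.7)),s['joint_pos'])
c=viewer.read_camera("wrist");pickle.dump(c,open("cam2.pkl","wb"))
i=c["image"][:,:,::-1];cv2.imwrite("pics/w2.png",cv2.resize(i,(800,600),interpolation=cv2.INTER_CUBIC))
```

```text
[598.41369975 217.60521651 110.69127897] (array([ 0.02, -0.04, -0.02]), array([ 0.0687, -0.0019, -0.0014])) [-40.32025359  39.4724142   27.31116864  97.25526055 -22.82627605
  48.83881056 -18.78973494]
```

View pics/w2.png

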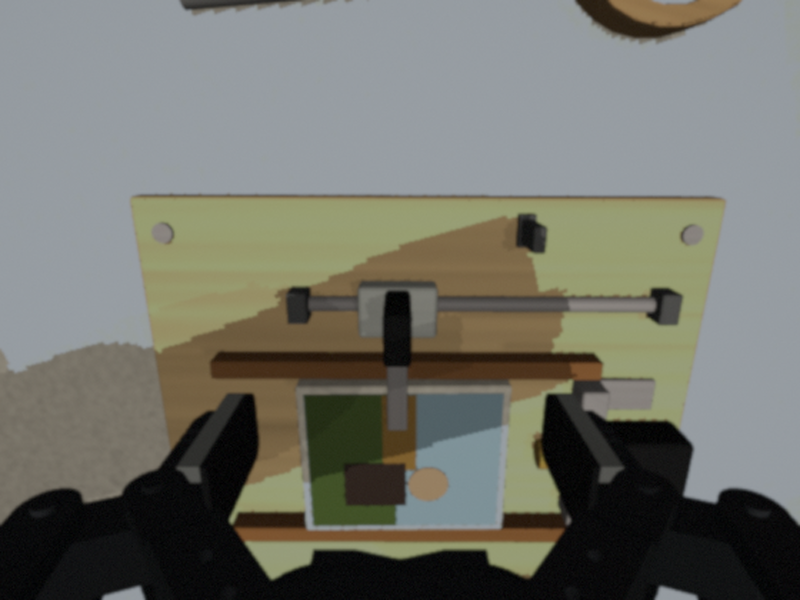

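Run:
```python
import cv2,pickle
i=pickle.load(open("cam2.pkl","rb"))["image"][:,:,::-1]
cv2.imwrite("pics/w2c.png",cv2.resize(i[135:265,245:395],None,fx=5,fy=4.5,interpolation=cv2.INTER_CUBIC))
```

```text
(no output)
```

View pics/w2c.png

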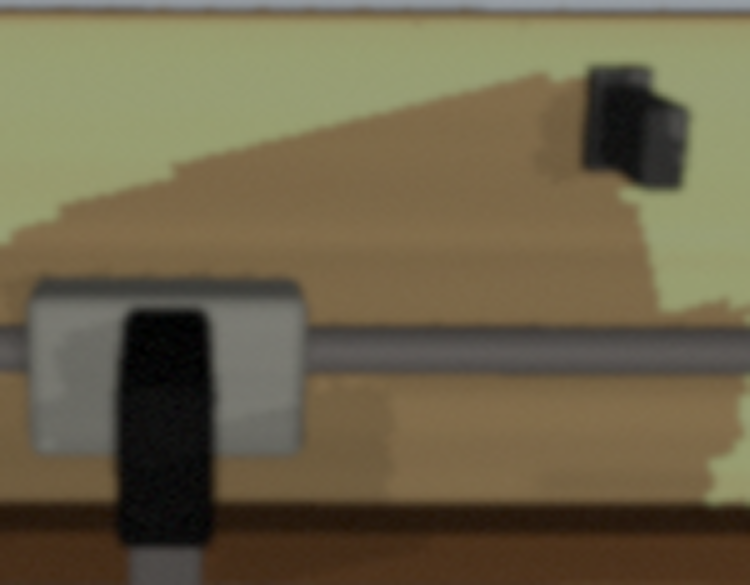

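Run:
```python
from h import *
c=pickle.load(open("cam2.pkl","rb"))
A=lambda u:np.array(u)/[5,4.5]+[245,135]-.4
uv=np.array([(132,197),(724,199)])*.7-.1
X=[back(c,u,12) for u in uv];d=X[1]-X[0];a=np.degrees(np.arctan2(d[1],d[0]));print("edge yaw",a,np.linalg.norm(d))
for yaw in(-15.5,-15.7,-16):
  p=[608,128,yaw];f=back(c,A((165,465)),67);k=back(c,A((664,143)),40);k2=back(c,A((618,118)),15)
  print(f,k,w2j(p,f),w2j(p,k),w2j(p,k2))
```

```text
edge yaw -15.902029900585354 285.0268066153887
[597.1916717  219.77742474  67.        ] [666.96160327 238.52378127  40.        ] [-34.94168424  85.55112129] [ 27.28100066 122.26088455] [ 27.7095806  121.45396305]
[597.1916717  219.77742474  67.        ] [666.96160327 238.52378127  40.        ] [-35.24010051  85.42863085] [ 26.85406432 122.35536816] [ 27.28545834 121.5499476 ]
[597.1916717  219.77742474  67.        ] [666.96160327 238.52378127  40.        ] [-35.68691867  85.24294392] [ 26.21304793 122.49429785] [ 26.64865319 121.69114709]
```

jog_arm(
  series="0 0 0 0.02 0 0 100; 0 0 0 0.045 0 0 100; 0 0 0 0.06 0 0 100; 0 0 0 0.068 0 0 100; 0 0 0 0.068 0 0 100; 0 0 0 0.068 0 0 100",
)

```text
time: 4.25
tool_pos: [598.9, 217.3, 43.0]
orientation: [123.5, 89.9, 17.7]
ft_force: [-0.6, -0.1, 0.2]
width: 85.9
```

jog_arm(
  series="0 0 0 0 -0.002 -0.002 100; 0 0 0 0 -0.002 -0.002 60; 0 0 0 0 -0.002 -0.002 30; 0 0 0 0 -0.002 -0.002 0; 0 0 0 0 -0.002 -0.002 0; 0 0 0 0 -0.002 -0.002 0; 0 0 0 0 -0.002 -0.002 0; 0 0 0 0 -0.002 -0.002 0",
)

```text
time: 5.25
tool_pos: [597.2, 219.6, 42.5]
orientation: [102.3, 90.0, -3.5]
ft_force: [-0.5, -0.5, 3.4]
width: 11.4
```

jog_arm(
  series="0 0 0 0 0.004 0 0; 0 0 0 0 0.012 0 0; 0 0 0 0 0.022 0 0; 0 0 0 0 0.032 0 0; 0 0 0 0 0.042 0 0; 0 0 0 0 0.052 0 0; 0 0 0 0 0.058 0 0; 0 0 0 0 0.062 0 0; 0 0 0 0 0.062 0 0; 0 0 0 0 0.062 0 0; 0 0 0 0 0.062 0 0",
)

```text
time: 6.62
tool_pos: [657.1, 202.6, 42.5]
orientation: [90.7, 89.9, -15.1]
ft_force: [0.8, -1.3, 3.3]
width: 11.0
```

Run:
```python
from h import *
from workcell import robot, viewer
s=robot.sense();print(s['tool_pos'],w2j([608,128,-15.75],s['tool_pos']))
for n in("wrist","top"):
  c=viewer.read_camera(n);pickle.dump(c,open(f"cam3{n}.pkl","wb"))
  i=c["image"][:,:,::-1]
  cv2.imwrite(f"pics/{n}3.png",cv2.resize(i,(800,600),interpolation=cv2.INTER_CUBIC))
```

```text
[657.11996404 202.55933098  42.48895355] [27.03734826 85.09316367]
```

View pics/wrist3.png

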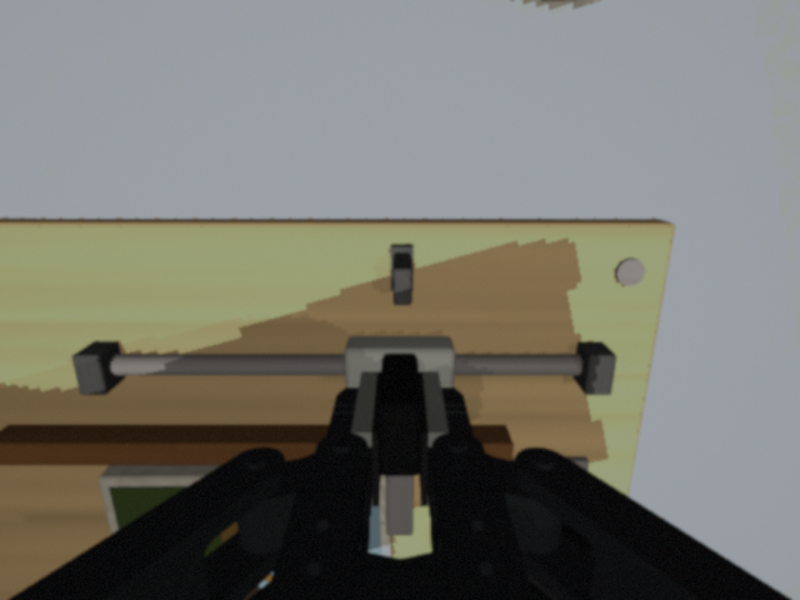

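jog_arm(
  series="0 0 0 0 0 0 20; 0 0 0 0 0 0 40; 0 0 0 0 0 0 40; 0 0 0 0 0 0 40; 0 0 0 -0.02 0 0 40; 0 0 0 -0.05 0 0 40; 0 0 0 -0.08 0 0 40; 0 0 0 -0.10 0 0 40; 0 0 0 -0.10 0 0 40",
)

```text
time: 7.85
tool_pos: [658.0, 202.9, 145.4]
orientation: [123.6, 89.7, 17.8]
ft_force: [-0.0, -0.0, -0.2]
width: 34.1
```

Run:
```python
from h import *
from workcell import robot, viewer
s=robot.sense();print(s['tool_pos'],s['width'],s['ft_force'])
for z in(120,):
  print(delta(s,j2w([608,128,-15.75],[-125,0,z])[0],down(74.3)))
c=viewer.read_camera("wrist");pickle.dump(c,open("cam4.pkl","wb"))
i=c["image"][:,:,::-1];cv2.imwrite("pics/w4.png",cv2.resize(i,(800,600),interpolation=cv2.INTER_CUBIC))
```

```text
[657.97918434 202.85210761 145.44408953] 34.10346455147873 [-0.0345966  -0.01866469 -0.20274375]
(array([-9.014e+01,  6.000e-02, -2.800e-01]), array([ 0.0247, -0.1527,  0.0859]))
```

View pics/w4.png

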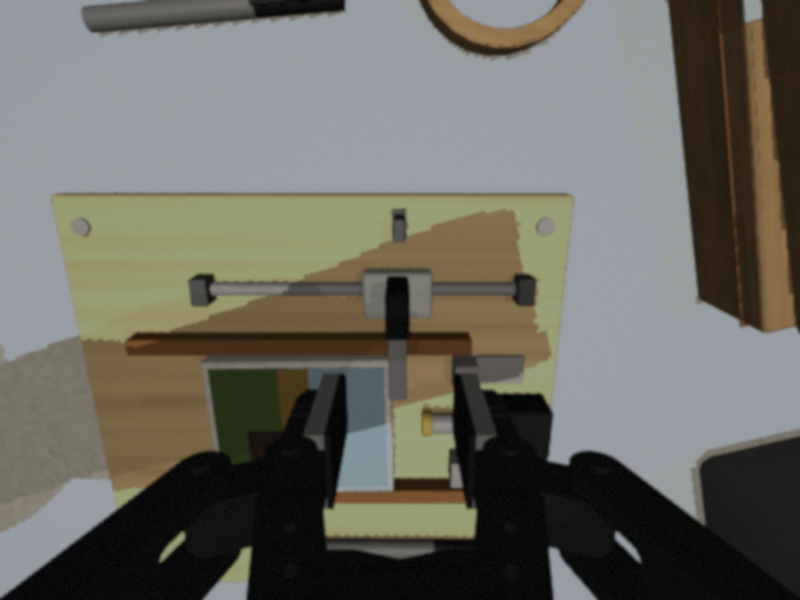

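jog_arm(
  series="-10 0 0 0 -0.02 0.01 30; -20 0 0 0 -0.04 0.02 15; -30 0 0 0 -0.06 0.03 15; -40 0 0 0 -0.08 0.04 15; -50 0 0 0 -0.1 0.05 15; -60 0 0 0 -0.12 0.065 15; -70 0 0 0 -0.14 0.08 15; -80 0 0 0 -0.153 0.086 15; -90 0 0 0.005 -0.153 0.086 15; -90.2 0 0 0.025 -0.153 0.086 15; -90.2 0 0 0.025 -0.153 0.086 15; -90.2 0 0 0.025 -0.153 0.086 15; -90.2 0 0 0.025 -0.153 0.086 15",
)

```text
time: 9.52
tool_pos: [486.3, 161.9, 117.8]
orientation: [28.9, 90.0, 13.3]
ft_force: [0.3, -0.7, 0.2]
width: 12.9
```

Run:
```python
from h import *
from workcell import robot, viewer
s=robot.sense();p=[608,128,-15.75];print(s['tool_pos'],w2j(p,s['tool_pos']),s['width'],s['ft_force'],s['joint_pos'])
print(delta(s,j2w(p,[-125,0,17])[0],down(74.25)))
c=viewer.read_camera("wrist");pickle.dump(c,open("cam5.pkl","wb"))
i=c["image"][:,:,::-1];cv2.imwrite("pics/w5.png",cv2.resize(i,(800,600),interpolation=cv2.INTER_CUBIC))
```

```text
[486.27782791 161.94110759 117.77935132] [-126.36513143   -0.37352441] 12.91989310428035 [ 0.3123363  -0.70774984  0.15262573] [-25.38013914  27.46205979   2.46136921 114.85392983  -1.8457929
  37.68191415  52.63201862]
(array([ 0.12,  0.03, -0.02]), array([0.1008, 0.0003, 0.0013]))
```

View pics/w5.png

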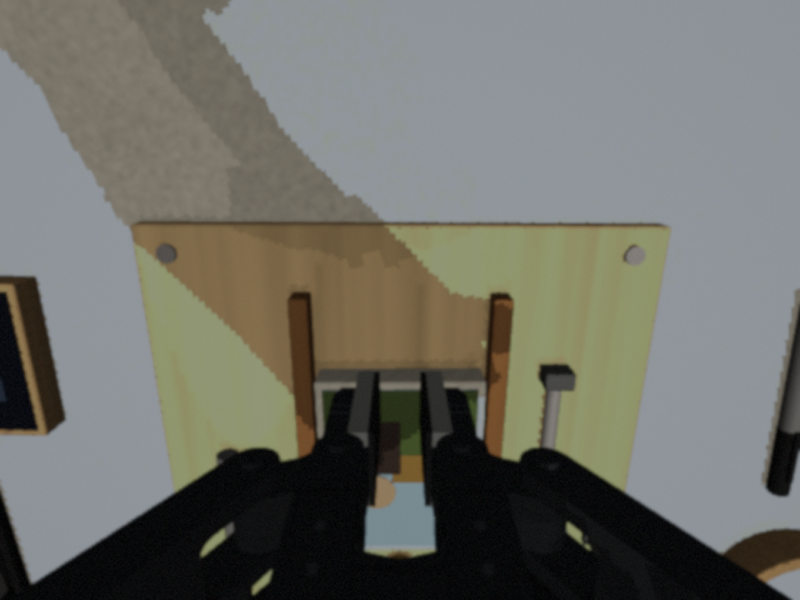

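jog_arm(
  series="0 0 0 0.02 0 0 15; 0 0 0 0.05 0 0 15; 0 0 0 0.075 0 0 15; 0 0 0 0.09 0 0 15; 0 0 0 0.097 0 0 15; 0 0 0 0.100 0 0 15; 0 0 0 0.100 0 0 15; 0 0 0 0.100 0 0 15",
)

```text
time: 10.58
tool_pos: [486.4, 161.9, 17.9]
orientation: [37.5, 89.9, 21.9]
ft_force: [0.2, -0.2, 0.1]
width: 12.7
```

Run:
```python
from h import *
from workcell import robot, viewer
s=robot.sense();p=[608,128,-15.75];print(s['tool_pos'],w2j(p,s['tool_pos']),s['width'],s['ft_force'])
c=viewer.read_camera("wrist");pickle.dump(c,open("cam6.pkl","wb"))
i=c["image"][:,:,::-1];cv2.imwrite("pics/w6.png",cv2.resize(i,(800,600),interpolation=cv2.INTER_CUBIC))
```

```text
[486.36819166 161.93763489  17.85036384] [-126.27721774   -0.35233836] 12.712520273073762 [ 0.22248707 -0.2457968   0.05675014]
```

View pics/w6.png

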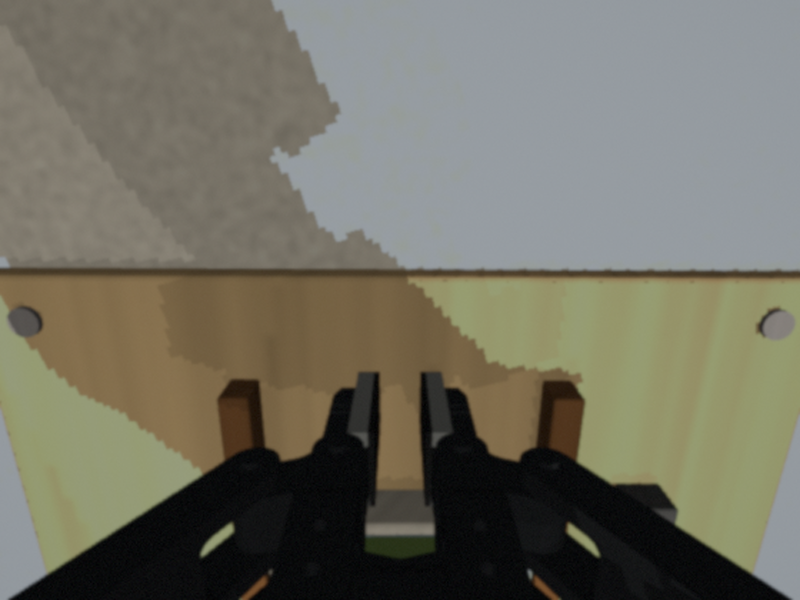

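jog_arm(
  series="0 0 0 0 0 0.007 15; 0 0 0 0 0 0.015 15; 0 0 0 0 0 0.022 15; 0 0 0 0 0 0.027 15; 0 0 0 0 0 0.032 15; 0 0 0 0 0 0.037 15; 0 0 0 0 0 0.042 15; 0 0 0 0 0 0.046 15; 0 0 0 0 0 0.05 15; 0 0 0 0 0 0.054 15; 0 0 0 0 0 0.054 15; 0 0 0 0 0 0.054 15",
)

```text
time: 12.12
tool_pos: [536.3, 147.5, 17.0]
orientation: [-160.3, 89.8, -175.9]
ft_force: [-5.3, 1.5, 1.3]
width: 12.6
```

jog_arm(
  series="0 0 0 0 0 0.003 15; 0 0 0 0 0 0.006 15; 0 0 0 0 0 0.009 15; 0 0 0 0 0 0.011 15; 0 0 0 0 0 0.012 15; 0 0 0 0 0 0.012 15; 0 0 0 0 0 0.012 15",
)

```text
time: 13.0
tool_pos: [546.0, 144.7, 16.8]
orientation: [-162.8, 89.6, -178.3]
ft_force: [-9.7, 2.3, 4.1]
width: 12.8
```

jog_arm(
  series="0 0 0 0 0 0.001 15; 0 0 0 0 0 0.002 15; 0 0 0 0 0 0.003 15; 0 0 0 0 0 0.004 15; 0 0 0 0 0 0.004 15; 0 0 0 0 0 0.004 15",
)

```text
time: 13.75
tool_pos: [548.8, 143.9, 16.6]
orientation: [-163.1, 89.5, -178.6]
ft_force: [-14.0, 4.2, 6.5]
width: 12.7
```

jog_arm(
  series="0 0 0 0 0 0.001 15; 0 0 0 0 0 0.002 15; 0 0 0 0 0 0.003 15; 0 0 0 0 0 0.004 15; 0 0 0 0 0 0.004 15; 0 0 0 0 0 0.004 15",
)

```text
time: 14.5
tool_pos: [548.9, 143.8, 16.0]
orientation: [-163.8, 89.2, -179.2]
ft_force: [-24.4, 7.8, 10.6]
width: 12.6
```

Run:
```python
from h import *
from workcell import robot, viewer
s=robot.sense();p=[608,128,-15.75];print(s['tool_pos'],w2j(p,s['tool_pos']),s['width'],s['ft_force'],s['torque'])
for n in("top","scene"):
  c=viewer.read_camera(n);pickle.dump(c,open(f"cam7{n}.pkl","wb"))
  i=c["image"][:,:,::-1]
  i=i[130:305,160:330] if n=="top" else i[180:300,230:430]
  cv2.imwrite(f"pics/{n}7.png",cv2.resize(i,None,fx=3.4 if n=="top" else 4,fy=3.4 if n=="top" else 4,interpolation=cv2.INTER_CUBIC))
```

```text
[548.89358466 143.77884131  16.0419749 ] [-61.17029473  -0.85744353] 12.574028093827389 [-24.35405513   7.76342792  10.64884018] [ 1.50922592  4.99472743 -0.07797322]
```

View pics/top7.png

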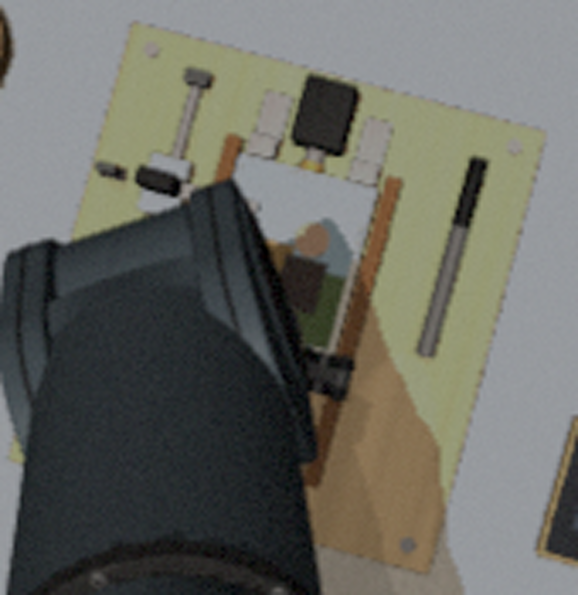

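View pics/scene7.png

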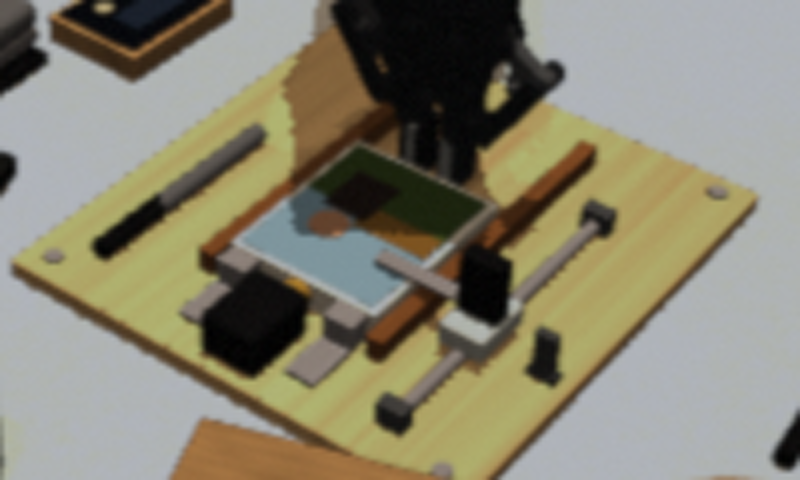

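jog_arm(
  series="0 0 0 0 0 0 15; 0 0 0 0 0 0 15; 0 0 0 0 0 0 15; 0 0 0 0 0 0 15; 0 0 0 0 0 0 15; 0 0 0 0 0 0 15",
)

```text
time: 15.35
tool_pos: [548.9, 143.8, 16.0]
orientation: [-163.7, 89.1, -179.2]
ft_force: [-23.9, 7.8, 10.4]
width: 12.7
```

```bash
python3 -c "
from workcell import robot
print(robot.sign_off())"
```

```text
the job is handed in; nothing more can be done
None
```

The guide is set in line with the clip. The photograph is on the stop lugs with the arm still pressing it, and I handed the job in at about 15 s of the 51 s allowed. The hand-in reports no verdict, so the results below are from my own checks.

- **Guide:** I gripped the fin, slid it about 62 mm, and released it. The wrist picture after release showed the fin within about 1 mm of the clip along the rail. I did not re-measure it after the push, though nothing touched it then and later pictures show it unmoved by eye.
- **Photograph:** I pushed the near edge at its centre with the nearly closed fingers.
    - The force rose through the spring to about 10 N. The last 4 mm of commanded push then gave almost no movement, and the force climbed to about 25 N. It held there for 0.75 s.
    - The finger position, 61 mm short of the jig's origin, matches where the photograph's home position should put it.
    - The final pictures show it flat and square on both lugs by eye.
- **Other readings:** the fingers also press down on the near edge with about 10 N. The jig's angle came out between -15.5° and -16.0° in different views. I used a value between those, and the position errors this causes are about 1 mm.
- **Other items:** I saw no other items shifted in the pictures, though I did not measure them.

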